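# Clamp the connector through the guard window

## Task

A green connector is waiting in one nest of the two-station tester; the steel setting gauge is parked in the other. Reach in through the window of the yellow guard above the connector's nest and press that red lever down until its pad sits on the connector, without touching the guard, then draw back out. Leave the gauge's lever up, and leave the connector, the gauge and the things on the bench where they are.

Things in the scene. Friction and masses are not known exactly. Their poses are not given: they have to be found in the camera images.
- tester: Fixed blue connector tester, 360 (x) x 320 (y) mm, steel deck 60 mm above the bench, drive head at the rear (x +84 to +169 mm, top at 150 mm). Origin: centre of its underside, on the bench; x points to the rear (away from the control panel), z up. Two stations, left at y = +65 and right at y = -65 mm, each with a nest (centre x = -25 mm), a hold-down lever and a guard window.
- guard: Fixed guard of the tester, same origin and axes: yellow 3 mm sheet, top face 142 mm above the bench (screw heads 145), x -128 to +80, y -148 to +148 mm; clear plastic behind x = +10 and down the front and sides. Two windows, 100 (x) x 80 (y) mm, one above each lever paddle, with a 50 mm bar between. Not to be touched.
- window_left (a point): Centre of the left window (100 mm along the tester's x, 80 mm along its y), level with the top face of the guard, at (-60, +65, 142) mm in the tester frame.
- window_right (a point): Centre of the right window (100 x 80 mm, as the left), at (-60, -65, 142) mm in the tester frame.
- lever_left (a joint): How far the left hold-down lever is pressed, rad: 0 = raised (slopes up to the front), 0.38 = level, its rubber pad just on the part in the nest; stop 0.44. Starts at 0 to 0.10. Friction holds it (about 3 N at the paddle moves it); it stays where it is left. Hinge along the tester's y at (10, +65, 94) mm in the tester frame, 75 mm behind the paddle's centre.
- lever_right (a joint): How far the right hold-down lever is pressed, rad: 0 = raised (slopes up to the front), 0.38 = level, its rubber pad just on the part in the nest; stop 0.44. Starts at 0 to 0.10. Friction holds it (about 3 N at the paddle moves it); it stays where it is left. Hinge along the tester's y at (10, -65, 94) mm in the tester frame, 75 mm behind the paddle's centre.
- lever_left_paddle (a point): Centre of the top face of the red plastic paddle (28 mm along the lever, 26 mm wide, 14 mm thick) at the front end of the left lever: the spot to press. It moves with the lever: at (-56, +65, 130) mm in the tester frame when fully raised (12 mm below the window's top face), at (-65, +65, 103) mm when the lever is level and the pad rests on the part.
- lever_right_paddle (a point): Centre of the top face of the red plastic paddle (28 mm along the lever, 26 mm wide, 14 mm thick) at the front end of the right lever: the spot to press. It moves with the lever: at (-56, -65, 130) mm in the tester frame when fully raised (12 mm below the window's top face), at (-65, -65, 103) mm when the lever is level and the pad rests on the part.
- connector: The connector to be clamped: loose green block with black ends, 56 x 44 x 20 mm, about 60 g, lying in a nest pocket (8 mm deep, 1 to 2 mm play) of one of the two stations, its top 84 mm above the bench, its long axis along the tester's x. Origin at the centre of its underside. Its y in the tester frame (+65 or -65 mm) tells the station.
- gauge: The setting gauge in the other nest: loose bare steel block, 56 x 44 x 20 mm, 0.37 kg. Origin at the centre of its underside. Bystander.
- weight: Brass calibration weight with a neck, 38 mm across, 57 mm tall, standing on the bench beside the tester. Origin at the centre of its underside. Bystander.
- screwdriver: Screwdriver with a red handle, about 0.2 m long, lying on the bench beside the tester. Bystander.
- jar: White jar with a black cap, 52 mm across, 75 mm tall, on the bench beside the tester. Origin at the centre of its underside. Bystander.
There are look-alikes about, which are no part of the job. There is more than one size of the connector; the job needs the middle-sized.

How it is judged (in metres and radians):
At the end, for the whole second after the job is handed in: The lever of the station that holds the connector is pressed to at least 0.365 rad (pad on the connector) and at rest, the gauge's lever is still raised (below 0.16 rad), and connector and gauge lie in their nests within 6 mm of where they were (((y of connector in the frame of tester above 0 m and value of joint lever_left above 0.365 rad and value of joint lever_right below 0.16 rad and velocity of joint lever_left below 0.05 rad/s) or (y of connector in the frame of tester below 0 m and value of joint lever_right above 0.365 rad and value of joint lever_left below 0.16 rad and velocity of joint lever_right below 0.05 rad/s)) and not (distance of any of connector, gauge from where it was at the start of the episode above 0.006 m)); the robot touches nothing.
It fails at once if the arm or the fingers touch the guard (over 0.5 N) (contact force between any of the fingers, the arm and guard above 0.5 N).
It fails at once if the gauge's lever is pressed (beyond 0.16 rad) ((y of connector in the frame of tester above 0 m and value of joint lever_right above 0.16 rad) or (y of connector in the frame of tester below 0 m and value of joint lever_left above 0.16 rad)).
It fails at once if the connector or the gauge is lifted or shifted by more than 6 mm (distance of any of connector, gauge from where it was at the start of the episode above 0.006 m).
It fails at once if the weight, screwdriver or jar is moved by more than 15 mm (distance of any of weight, screwdriver, jar from where it was at the start of the episode above 0.015 m).
It also fails if it takes over 32 s, if anything falls off the work surface, if the arm or the gripper's body presses on something with over 40 N, if the wrist force passes 120 N, or if a joint passes its speed limit or range.

## Robot

A 6-joint arm with a two-finger parallel gripper is mounted at the origin on the work surface. World frame = base frame: x ahead of the robot, y to its left, z up, the work surface at z = 0. Lengths are in mm, angles in degrees, forces in N, time in s.
With the tool pointing down it reaches from about 325 to 900 mm from the base axis. Payload 6.1 kg.
Tool frame: the origin (TCP) lies between the finger pads; the fingertips stand 17 mm ahead of it and the grasp point (between the pads) lies 2 mm behind it (env.nose_length is the distance from the TCP to the fingertips, in mm); z points along the fingers, y is the line along which they close (so a half turn about z gives the same grasp; the last joint's range is limited). The gripper opens to 85 mm and grips with 20 to 120 N. Pads are 22 mm wide; open, the fingers measure 114 mm over their backs; the gripper's body (76 mm by 85 mm) begins 54 mm behind the grasp point. The pads swing forward as they close: fully open they stand 13 mm farther back than shut.
Start: joints at [-81.194, 12.628, 87.462, -0, 79.91, -7.225], TCP at [172.595, -600.689, 248.3] pointing down, gripper open.
Joint ranges: [-170.65, 170.65], [-52.31, 119.04], [5.05, 147.46], [-71.25, 251.25], [11.57, 151.72], [-153.62, 153.62]. Speed limits (degrees/s): [147.25, 147.25, 172.46, 180, 180, 180].

## Interface

Orientations are given as [roll, pitch, yaw] about the fixed x, y, z axes, in that order (R = Rz(yaw) Ry(pitch) Rx(roll)).
In Python, from bench import env gives the robot as it stands. The module is installed in compiled form; this text tells all that it offers.
- The arm moves only by the tool play_rows, never from a script. Its argument "plan" is a list of rows, each a list of 6 numbers: the shift along the world's x, y, z in mm, then the turn, a rotation vector about the world's x, y, z in rad. A call has 1 to 12 rows; each row shifts and turns the commanded pose from where the row before left it; what a row does not reach is not made up. A row lasts 1/10 s, in which the tool goes at most 50 mm and 8.59 degrees, less where a joint would pass 70% of its speed; a pose out of reach is approached as far as the arm can. A call with a gripper value outside its range is refused whole. "hand" is the closure, from 0 (fully open) to 1 (shut), set as the call begins (left out, the last holds). The fingers move at their own pace and stop on an object; "force" is the grip in N (left out, the last holds). Time passes only in rows, so rows that do not move let the fingers close. It gives the time, the measured TCP pose, the force, the opening and the grip force at its end, in the units of the state.
- env.sense(): the state, without advancing time (a new reading comes with each control period).
- env.read_camera(name): name is "scene" or "top" or "wrist"; returns a dict with "color" (480x640x3 uint8, red, green, blue), "K" (3x3 intrinsics, pixels), "dist_coeffs" ([k1, k2, p1, p2, k3] as OpenCV has them; the pictures are not rectified), "R" (3x3) and "t" (3): a world point X has camera coordinates R X + t; the wrist camera has in their place "hand_eye" (4x4, takes a point from camera to tool coordinates, whose origin is the TCP and whose axes are the flange's). Camera axes: x right, y down, z forward; pixel columns grow to the right and rows downward; lengths in mm; the calibration is good to about 2 mm. A picture is of the moment at which its call begins: read the wrist's pose just before it. There is no depth.
- env.job_done(): hands the job in; it is judged then, once.
The state is a dict: "t": time; "joint_positions": joint angles; "joint_velocities": joint speeds; "tau": joint torques, N m; "eef_pos": TCP position; "ee_rot": TCP orientation; "wrist_force": force on the tool from outside, world axes, zero at the start; "ft_torque": the same for the moment, N m; "width": opening from 0.0 (shut) to 1.0 (fully open); "grip_force": force on a finger pad.
Only numpy, scipy, OpenCV 4.12 (cv2) and the standard library are available. Lean on these libraries where they do the work, as an engineer would, in place of code of your own. Each camera call takes 0.05 s, during which the arm holds its last target. There are 200 camera calls.

## Working session

There is one attempt and no reset: what is moved stays moved. The work goes in short steps, Python scripts to look and compute and a tool call to move; the robot and the scene stay as the last step left them, time stands still between calls to the robot, and variables do not carry over. Pictures are saved under pics/ and viewed, at most 10 in all, crops included, and the job is handed in when it is done.

Besides the shell and the picture viewer there is one more tool, called after "Emit:" as name([rows], argument=value, ...), one row to a line, values as JSON. play_rows: Moves the arm, as the interface text tells. Its arguments: {"type":"object","properties":{"plan":{"type":"array","items":{"type":"array","items":{"type":"number"}}},"hand":{"type":"number"},"force":{"type":"number"}},"required":["plan"]}

```bash
mkdir -p pics
python3 - <<'E'
from bench import env
import cv2,pickle
d={}
for n in("scene","top"):
    c=env.read_camera(n);d[n]=c;cv2.imwrite(f"pics/{n}.png",c["color"][:,:,::-1]);print(n,c["K"],c["dist_coeffs"],c["R"],c["t"])
pickle.dump(d,open("cam.pkl","wb"))
s=env.sense();print(s["t"],s["eef_pos"],s["ee_rot"],s["width"],env.nose_length)
E
```

```text
scene [[560.95764506   0.         322.40826173]
 [  0.         560.95764506 244.90019065]
 [  0.           0.           1.        ]] [-0.14967291  0.          0.          0.          0.        ] [[-0.02013807  0.99964884  0.01722369]
 [ 0.8115881   0.0264054  -0.58363303]
 [-0.58388288  0.0022253  -0.81183486]] [ -69.49839031 -338.79233356 1498.18879704]
top [[552.45264847   0.         317.50589359]
 [  0.         552.45264847 245.94819616]
 [  0.           0.           1.        ]] [0.02477822 0.         0.         0.         0.        ] [[ 0.08031149 -0.99674683 -0.00676973]
 [-0.9741898  -0.07705295 -0.21217226]
 [ 0.2109604   0.02363487 -0.97720883]] [  27.1725897   542.46643217 1042.13413533]
0.1 [ 172.53654546 -600.17144053  247.27706628] [-1.79898067e+02 -1.42662352e-02  1.60309226e+01] 1.0011380425995964 17.0
```

View pics/scene.png

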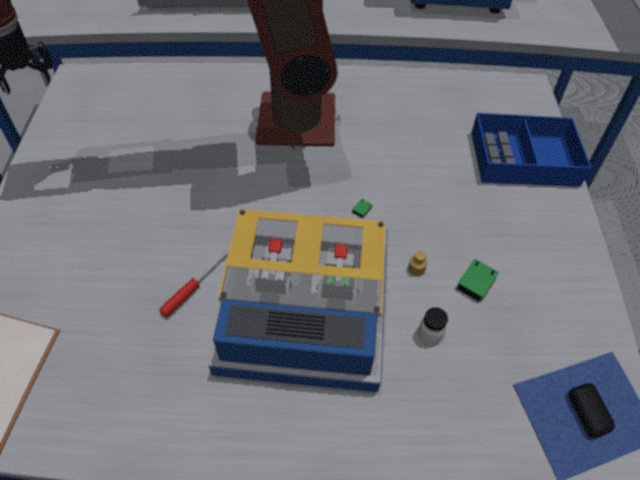

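View pics/top.png

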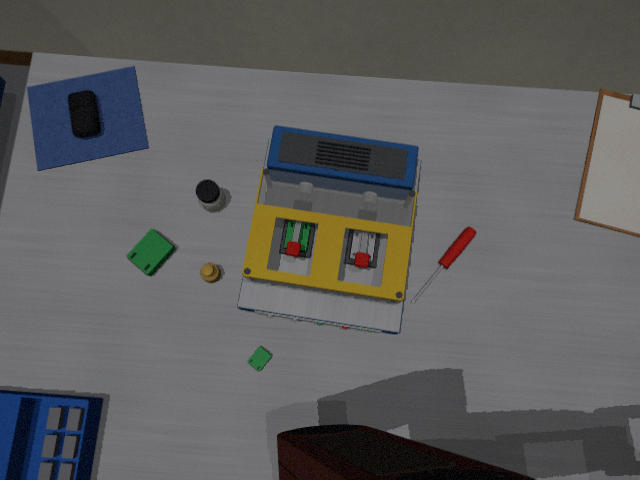

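The top picture shows the tester with green under the left window (295,238) and bare steel under the right one (362,248). The scene view agrees, with green at (338,280). Look-alikes are the large green block on the bench (151,252), the small green block (260,358), and the right lever's red paddle (362,260). The target is the left paddle at (293,248). Next I'll fit the tester pose from the yellow guard mask and take a close crop.

```bash
cat > fit.py <<'E'
import cv2,pickle,numpy as np
from scipy.optimize import minimize
d=pickle.load(open("cam.pkl","rb"))
def proj(c,X):
    return cv2.projectPoints(np.float64(X).reshape(-1,1,3),cv2.Rodrigues(c["R"])[0],c["t"],c["K"],c["dist_coeffs"])[0].reshape(-1,2)
def T(p,X):
    a=np.radians(p[2]);X=np.float64(X);c,s=np.cos(a),np.sin(a)
    return np.c_[p[0]+c*X[:,0]-s*X[:,1],p[1]+s*X[:,0]+c*X[:,1],X[:,2]]
def rect(x0,x1,y0,y1,z=142):return [[x0,y0,z],[x1,y0,z],[x1,y1,z],[x0,y1,z]]
polys=[rect(-128,10,-148,148),rect(-110,-10,25,105),rect(-110,-10,-105,-25)]
def mask(img):
    h=cv2.cvtColor(img,cv2.COLOR_RGB2HSV);m=cv2.inRange(h,(20,140,90),(32,255,255))
    n,l,s,_=cv2.connectedComponentsWithStats(m);return (l==1+np.argmax(s[1:,4])).astype(np.float32)
M={n:mask(d[n]["color"]) for n in d}
def cost(p,names):
    e=0
    for n in names:
        r=np.zeros((480,640),np.uint8)
        for i,q in enumerate(polys):
            cv2.fillPoly(r,[np.int32(np.round(proj(d[n],T(p,q))*256))],255*(i==0),cv2.LINE_AA,8)
        e+=np.abs(cv2.GaussianBlur(r/255.,(0,0),1.2)-cv2.GaussianBlur(M[n],(0,0),1.2)).sum()/M[n].sum()
    return e
E
python3 - <<'E'
from fit import *
# start from mask centroid in top at z=142
c=d["top"];ys,xs=np.nonzero(M["top"]);u=cv2.undistortPoints(np.float64([[[xs.mean(),ys.mean()]]]),c["K"],c["dist_coeffs"])[0,0]
r=c["R"].T@np.r_[u,1];o=-c["R"].T@c["t"];P=o+r*(142-o[2])/r[2];print(P)
for names in(["top"],["scene"],["top","scene"]):
    best=None
    for a in(-10,-3,4,10):
        p0=[P[0]+60,P[1],a]
        s=minimize(cost,p0,args=(names,),method="Nelder-Mead",options=dict(initial_simplex=[p0,[p0[0]+15,*p0[1:]],[p0[0],p0[1]+15,a],[*p0[:2],a+5]]))
        if best is None or s.fun<best.fun:best=s
    print(names,best.x,best.fun)
p=best.x;im=d["top"]["color"][:,:,::-1].copy()
im=cv2.resize(im[190:320,225:425],None,fx=4,fy=4,interpolation=cv2.INTER_CUBIC)
for q in polys+[rect(-70,-42,52,78,130)]:
    cv2.polylines(im,[np.int32((proj(d["top"],T(p,q))-[225,190])*4+1.5)],True,(255,0,255),1)
cv2.imwrite("pics/crop.png",im)
E
```

```text
[513.8478946   48.05458892 142.        ]
['top'] [571.90199868  45.62226736  -4.4927988 ] 0.09326501768111341
['scene'] [570.56469618  44.21208343  -4.00840134] 0.16398914385797378
['top', 'scene'] [570.68247438  43.54608356  -4.7708976 ] 0.2766936536461715
```

View pics/crop.png

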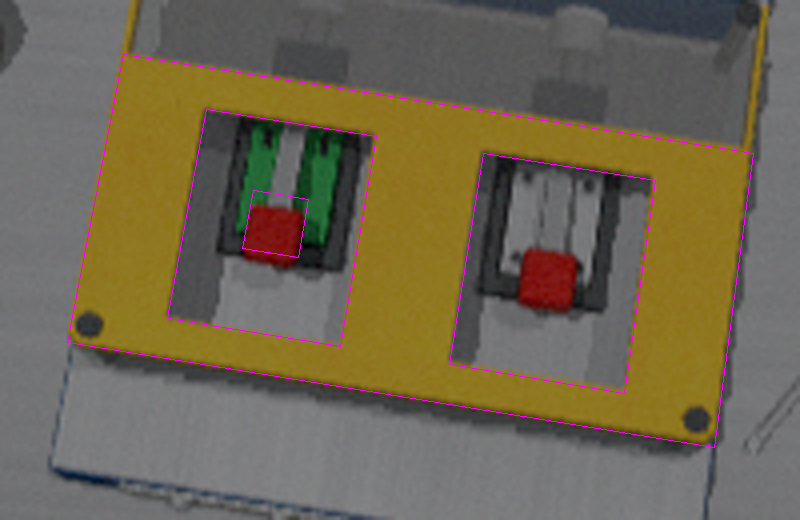

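The crop confirms the green connector is under the left window, the steel gauge is under the right, and the guard outline fits well (tester at about (571, 44.5), yaw −4.5°). I'll close the fingers along the tester's x, since that window side is longer, and hover above the left paddle.

Emit:
play_rows([
  [19,39.7,0,0,0,0.0674],
  [19,39.7,0,0,0,0.0674],
  [19,39.7,0,0,0,0.0674],
  [19,39.7,0,0,0,0.0674],
  [19,39.7,0,0,0,0.0674],
  [19,39.7,0,0,0,0.0674],
  [19,39.7,0,0,0,0.0674],
  [19,39.7,0,0,0,0.0674],
  [19,39.7,0,0,0,0.0674],
], hand=1)

```text
t: 1.0
eef_pos: [343.8, -241.6, 248.1]
ee_rot: [-180.0, -0.0, 50.9]
wrist_force: [0.9, 0.3, -0.2]
width: -0.001
grip_force: 0.0
```

Emit:
play_rows([
  [19,39.7,0,0,0,0.0674],
  [19,39.7,0,0,0,0.0674],
  [19,39.7,0,0,0,0.0674],
  [19,39.7,0,0,0,0.0674],
  [19,39.7,0,0,0,0.0674],
  [19,39.7,0,0,0,0.0674],
  [19,39.7,0,0,0,0.0674],
  [19,39.7,0,0,0,0.0674],
  [19,39.7,0,0,0,0.0674],
  [0,0,0,0,0,0],
  [0,0,0,0,0,0],
])

```text
t: 2.1
eef_pos: [514.2, 114.7, 247.4]
ee_rot: [-179.9, 0.0, 85.7]
wrist_force: [0.1, -0.1, -0.4]
width: 0.004
grip_force: 0.0
```

```bash
cat > look.py <<'E'
from bench import env
from fit import *
import sys
s=env.sense();print(s["t"],s["eef_pos"],s["ee_rot"],s["wrist_force"],s["width"],s["joint_positions"])
w=env.read_camera("wrist");c=env.read_camera("scene")
pickle.dump((s,w,c),open("w.pkl","wb"))
H=w["hand_eye"];R=cv2.Rodrigues(np.zeros(3))[0]
from scipy.spatial.transform import Rotation as Ro
A=np.eye(4);A[:3,:3]=Ro.from_euler("xyz",s["ee_rot"],degrees=True).as_matrix();A[:3,3]=s["eef_pos"]
V=np.linalg.inv(A@H);w["R"],w["t"]=V[:3,:3],V[:3,3]
im=w["color"][:,:,::-1].copy();p=[571,44.7,-4.5]
for q in polys[1:]+[rect(-70,-42,52,78,130)]:
    u=proj(w,T(p,q));print(u.round().tolist());cv2.polylines(im,[np.int32(u)],True,(255,0,255),1)
a=cv2.resize(c["color"][140:320,200:400,::-1],(533,480),interpolation=cv2.INTER_CUBIC)
o=np.hstack([im[:,::1],a]);o=cv2.resize(o,(800,int(480*800/o.shape[1])))
cv2.imwrite(f"pics/{sys.argv[1]}.png",o)
E
python3 look.py l1
```

```text
2.1 [514.1914095  114.74165645 247.44592526] [-1.79896862e+02  3.50439214e-02  8.56568538e+01] [ 0.06111022 -0.09010699 -0.4348434 ] 0.0037692968183254574 [ 4.01131244e+00 -7.48906036e-01  1.02007101e+02 -2.00651638e-02
  7.88489411e+01  8.35838915e+00]
[[251.0, 300.0], [387.0, 301.0], [394.0, 192.0], [244.0, 192.0]]
[[260.0, 435.0], [376.0, 436.0], [382.0, 358.0], [254.0, 358.0]]
[[305.0, 260.0], [343.0, 260.0], [344.0, 226.0], [305.0, 226.0]]
```

View pics/l1.png

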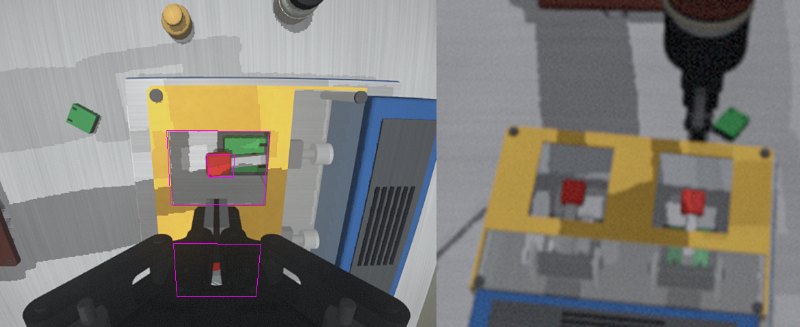

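The wrist view shows the red paddle at (218,164) inside the predicted left window, so the alignment is good. Before going in, I'll check the width of the closed fingers against heights drawn in the tool frame.

Run:
```python
import pickle,cv2,numpy as np
s,w,c=pickle.load(open("w.pkl","rb"));H=w["hand_eye"];print(H.round(2),w["K"][0,0])
V=np.linalg.inv(H);im=w["color"][:,:,::-1].copy()
im=np.clip(im.astype(float)*2.2,0,255).astype(np.uint8)
side=np.sign(H[0,3]) if abs(H[0,3])>abs(H[1,3]) else 1
P=lambda X:cv2.projectPoints(np.float64(X).reshape(-1,1,3),cv2.Rodrigues(V[:3,:3])[0],V[:3,3],w["K"],w["dist_coeffs"])[0].reshape(-1,2)
for z,col in((17,(0,0,255)),(-8,(0,255,0)),(-25,(255,0,255)),(-40,(255,255,0))):
    X=[[side*11,y,z] for y in(-45,-30,-15,0,15,30,45)];u=P(X)
    cv2.polylines(im,[np.int32(u)],False,col,1)
    for q in u:cv2.circle(im,tuple(int(v) for v in q),3,col,-1)
cv2.imwrite("pics/l2.png",im)
```

```text
[[   0.     -0.95   -0.3    77.21]
 [   1.      0.      0.      0.81]
 [  -0.     -0.3     0.95 -126.45]
 [   0.      0.      0.      1.  ]] 350.485593844005
```

View pics/l2.png

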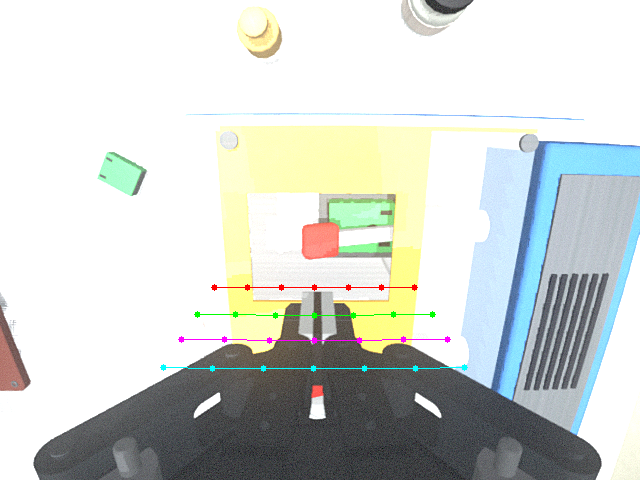

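The closed fingers are about ±15 mm wide at the tips and about ±30 mm wide 45 mm above them, so they clear the window's ±50 mm with room to spare. I'll go down now.

Emit:
play_rows([
  [0,0,-20,0,0,0],
  [0,0,-20,0,0,0],
  [0,0,-20,0,0,0],
  [0,0,-20,0,0,0],
  [0,0,-6,0,0,0],
  [0,0,0,0,0,0],
  [0,0,0,0,0,0],
])

```text
t: 2.9
eef_pos: [515.1, 113.4, 163.4]
ee_rot: [179.9, -0.0, 85.5]
wrist_force: [-0.5, -0.0, 0.7]
width: -0.0
grip_force: 0.0
```

Emit:
play_rows([
  [0,0,-4,0,0,0],
  [0,0,-4,0,0,0],
  [0,0,-4,0,0,0],
  [0,0,-4,0,0,0],
  [0,0,-3,0,0,0],
  [0,0,-3,0,0,0],
  [0,0,0,0,0,0],
  [0,0,0,0,0,0],
])

```text
t: 3.7
eef_pos: [514.5, 113.9, 140.1]
ee_rot: [-180.0, 0.0, 85.5]
wrist_force: [0.3, 0.3, -1.1]
width: -0.0
grip_force: 0.0
```

```bash
python3 look.py l3
```

```text
3.7 [514.54570946 113.90862239 140.08035151] [-1.79987848e+02  3.56175279e-03  8.55416442e+01] [ 0.29066099  0.30268989 -1.11895438] -3.708790019015753e-05 [ 3.90633081e+00  5.35472892e+00  1.07845124e+02 -1.91043551e-03
  6.68126874e+01  8.36543939e+00]
[[207.0, 407.0], [430.0, 407.0], [453.0, 237.0], [185.0, 236.0]]
[[234.0, 576.0], [402.0, 576.0], [418.0, 485.0], [219.0, 485.0]]
[[296.0, 342.0], [359.0, 342.0], [361.0, 289.0], [295.0, 289.0]]
```

View pics/l3.png

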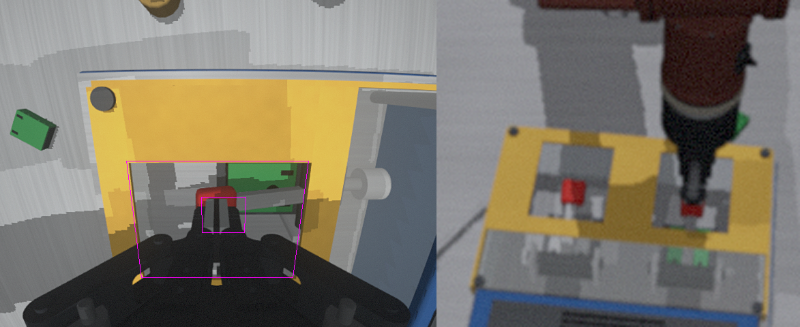

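The tips sit over the paddle at (216,200) and the window overlay matches the real edge. I'll press on slowly.

Emit:
play_rows([
  [0,0,-2,0,0,0],
  [0,0,-2,0,0,0],
  [0,0,-2,0,0,0],
  [0,0,-2,0,0,0],
  [0,0,-2,0,0,0],
  [0,0,-2,0,0,0],
])

```text
t: 4.4
eef_pos: [514.5, 113.9, 128.1]
ee_rot: [-180.0, 0.0, 85.5]
wrist_force: [-2.1, -0.3, 3.3]
width: -0.001
grip_force: 1.2
```

Emit:
play_rows([
  [0,0,-2,0,0,0],
  [0,0,-2,0,0,0],
  [0,0,-1,0,0,0],
])

```text
t: 4.7
eef_pos: [514.4, 113.9, 123.0]
ee_rot: [-180.0, -0.0, 85.5]
wrist_force: [-1.7, 0.2, 2.4]
width: -0.001
grip_force: 1.2
```

Emit:
play_rows([
  [0,0,-1,0,0,0],
  [0,0,0,0,0,0],
])

```text
t: 4.9
eef_pos: [514.6, 113.9, 122.1]
ee_rot: [-180.0, 0.0, 85.5]
wrist_force: [0.2, -0.0, 0.1]
width: -0.002
grip_force: 0.0
```

Emit:
play_rows([
  [0,0,-1,0,0,0],
  [0,0,0,0,0,0],
])

```text
t: 5.1
eef_pos: [514.7, 113.9, 121.2]
ee_rot: [180.0, 0.0, 85.5]
wrist_force: [-0.4, -0.6, 0.7]
width: -0.002
grip_force: 0.3
```

Tip is at 104 and the force only shows friction so far. I'll continue until it rises.

Emit:
play_rows([
  [0,0,-1,0,0,0],
])

```text
t: 5.2
eef_pos: [514.6, 113.9, 120.4]
ee_rot: [180.0, 0.0, 85.5]
wrist_force: [-1.5, 0.3, 2.7]
width: 0.005
grip_force: 1.2
```

Emit:
play_rows([
  [0,0,-1,0,0,0],
])

```text
t: 5.3
eef_pos: [514.6, 113.9, 119.7]
ee_rot: [-180.0, 0.0, 85.5]
wrist_force: [-5.0, -0.1, 11.2]
width: -0.003
grip_force: 5.3
```

Emit:
play_rows([
  [0,0,-0.5,0,0,0],
])

```text
t: 5.4
eef_pos: [514.6, 113.9, 119.6]
ee_rot: [-180.0, 0.0, 85.5]
wrist_force: [-5.5, -0.2, 12.2]
width: 0.002
grip_force: 5.6
```

Emit:
play_rows([
  [0,0,-0.7,0,0,0],
  [0,0,0,0,0,0],
])

```text
t: 5.6
eef_pos: [514.7, 113.9, 119.4]
ee_rot: [-180.0, 0.0, 85.6]
wrist_force: [-6.1, -0.5, 12.1]
width: -0.002
grip_force: 6.0
```

Emit:
play_rows([
  [0,0,-1,0,0,0],
  [0,0,0,0,0,0],
])

```text
t: 5.8
eef_pos: [514.7, 113.9, 119.1]
ee_rot: [-180.0, 0.0, 85.6]
wrist_force: [-8.9, -0.8, 16.1]
width: 0.001
grip_force: 8.5
```

The resistance is stiff (0.3 mm for 4 N), so the pad is seated on the connector. I'll draw straight back out.

Emit:
play_rows([
  [0,0,2,0,0,0],
  [0,0,5,0,0,0],
  [0,0,10,0,0,0],
  [0,0,15,0,0,0],
  [0,0,20,0,0,0],
  [0,0,25,0,0,0],
  [0,0,25,0,0,0],
  [0,0,25,0,0,0],
  [0,0,0,0,0,0],
  [0,0,0,0,0,0],
])

```text
t: 6.8
eef_pos: [515.2, 114.0, 245.4]
ee_rot: [179.9, -0.0, 85.5]
wrist_force: [0.2, -0.3, -0.5]
width: 0.003
grip_force: 0.0
```

```bash
sed -i 's/rect(-70,-42,52,78,130)/rect(-79,-51,52,78,103)/' look.py; python3 look.py l4
```

```text
6.8 [515.15756306 113.95243951 245.36835538] [ 1.79860270e+02 -2.00469125e-02  8.55441037e+01] [ 0.20997501 -0.26995537 -0.45284915] 0.00335840299364808 [ 3.90578253e+00 -7.46083044e-01  1.02230388e+02 -4.96173649e-04
  7.83745346e+01  8.36180268e+00]
[[248.0, 301.0], [385.0, 301.0], [392.0, 191.0], [241.0, 191.0]]
[[258.0, 437.0], [375.0, 437.0], [381.0, 359.0], [252.0, 359.0]]
[[293.0, 249.0], [328.0, 249.0], [328.0, 218.0], [292.0, 218.0]]
```

View pics/l4.png

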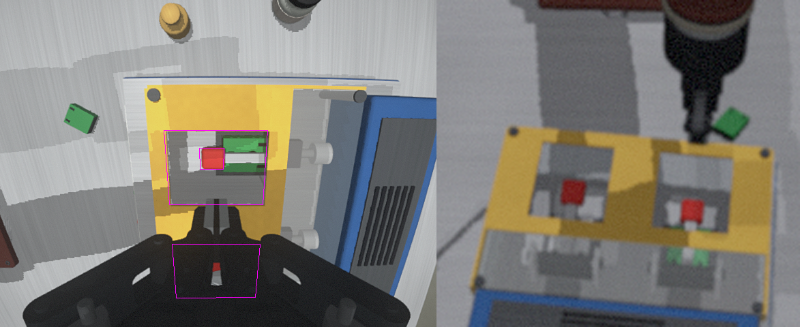

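The left paddle at (212,158) now lies on the predicted level outline. The connector is unmoved and the arm is clear, so I'm handing in.

```bash
python3 -c "
from bench import env
print(env.job_done())"
```

```text
the job is handed in; nothing more can be done
None
```

I pressed the left lever, above the green connector, until its pad seated on the part, then drew the arm back out and handed the job in. The final pictures showed the paddle level and the gauge's lever still up; no verdict came back.

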